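# Sweep loose bottle caps into the catch tray

## Robot

A 6-joint arm with a two-finger parallel gripper is mounted at the origin on the work surface. World frame = base frame: x ahead of the robot, y to its left, z up, the work surface at z = 0. Lengths are in m, angles in rad, forces in N, time in s.
With the tool pointing down it reaches from about 0.35 to 0.875 m from the base axis. Payload 15.5 kg.
Tool frame: the origin (TCP) lies on the mounting face of the last link; the fingertips stand 173 mm ahead of it and the grasp point (between the pads) lies 155 mm ahead of it; z points along the fingers, y is the line along which they close (so a half turn about z gives the same grasp; the last joint's range is limited). The gripper opens to 85 mm and grips with 20 to 120 N. Pads are 22 mm wide; open, the fingers measure 114 mm over their backs; the gripper's body (76 mm by 85 mm) begins 54 mm behind the grasp point. The pads swing forward as they close: fully open they stand 13 mm farther back than shut.
Start: joints at [-1.214, 0.494, 1.345, -0, 1.302, -0.096], TCP at [0.273, -0.562, 0.405] pointing down, gripper open.
Joint ranges: [-2.91, 2.91], [-0.82, 2.16], [0.22, 2.67], [-1.22, 4.37], [0.12, 2.79], [-3.08, 3.08]. Speed limits (rad/s): [1.89, 1.89, 2.57, 3.01, 3.01, 3.01].

## Interface

Orientations are given as a unit quaternion [w, x, y, z].
In Python, from rig import * gives the robot as it stands.
- The arm moves only by the shell command python3 -m creep 'ROWS' [FORCE]. ROWS is JSON, a list of rows, each an object with "gripper": the finger opening in cm, from 0 to 8.54; "travel": the shift along the tool's x, y, z in cm, a list of three; "twist": the turn about the tool's z in rad. A call has 1 to 10 rows; each row shifts and turns the commanded pose from where the row before left it, along the tool's axes as they then stand; what a row does not reach is not made up. A row lasts 1/10 s, in which the tool goes at most 50 mm and 8.59 degrees, less where a joint would pass 70% of its speed; a pose out of reach is approached as far as the arm can. A call with a gripper value outside its range is refused whole. The fingers move at their own pace and stop on an object; FORCE is the grip in N (left out, the last holds). Time passes only in rows, so rows that do not move let the fingers close. It gives the time, the measured TCP pose, the force, the opening and the grip force at its end, in the units of the state.
- get_state(): the state, without advancing time (a new reading comes with each control period).
- snapshot(name): name is "scene" or "top"; returns the picture (384x512x3 uint8, blue, green, red); there is no depth.
- camera_model(name): a dict with "K" (3x3 intrinsics, pixels), "xyz" and "attitude" of the camera in the world. Camera axes: x right, y down, z forward; pixel columns grow to the right and rows downward; lengths in m; the calibration is good to about 2 mm. A picture is of the moment at which its call begins. camera_model takes no time and is no camera call.
- sign_off(): hands the job in; it is judged then, once.
Trained networks look in the newest picture that a camera, given by its name, has taken for a name from the list of things; names that differ only in an ending like _2 or _b are one class to them, and where a whole thing is asked for, a point or a joint stands for the part that bears it (a point fixed in the world has none). Each returns a list of dicts, best first, with "conf" (0 to 1); they miss things now and then, are a little off and sometimes report something else, mostly with a low value. They report only what shows in the picture. A call takes as long as a camera call.
- cut_out(name, camera): "mask" (384x512 bool, what is visible of it) and "bbox" ([centre column, centre row, width, height] in pixels, round what is visible of it).
The state is a dict: "clock": time; "qpos": joint angles; "dq": joint speeds; "joint_torque": joint torques, N m; "eef_pos": TCP position; "ee_rot": TCP orientation; "contact_force": force on the tool from outside, world axes, zero at the start; "ft_torque": the same for the moment, N m; "opening": finger opening in m; "grasp_force": force on a finger pad.
Only numpy, scipy, OpenCV 4.12 (cv2) and the standard library are available. Lean on these libraries where they do the work, as an engineer would, in place of code of your own. Each camera call takes 0.05 s, during which the arm holds its last target. There are 200 camera calls.

## Task

Clear the white sweeping board on the lab bench: with the fingertips, sweep the three red bottle caps along the board and over its open end so that all three end up down in the catch tray. Push them only, without picking them up, and leave the small amber vial on the board, the steel funnel and the green reagent bottle standing where they are.

Things in the scene. Friction and masses are not known exactly. Their poses are not given: they have to be found in the camera images.
- board: fixed white board with blue rims, a catch tray built on to its +y end. Origin on the bench, z up, y towards the tray (within 13 degrees of world +y). White top: 45 mm above the bench, x -107 to +107, y -134 to +100 mm. Rims 6 mm thick, top 59 mm above the bench, centred at x = -110 and +110 mm (both long sides, along board and tray) and y = -137 mm (back end); no rim at y = +100 mm
- edge (a point): middle of the open, rimless edge where the white top ends (board y = +100 mm), at the level of the white top, 45 mm above the bench; caps pushed over it drop into the catch tray
- tray (a point): middle of the grey inner floor of the catch tray, 5 mm above the bench. The tray is part of the board and spans board x -107 to +107 mm, y +100 to +224 mm; its outer walls are 6 mm thick and as high as the rims (59 mm above the bench)
- cap_a_center (a point): red ribbed screw cap, a solid disc 32 mm in diameter and 16 mm high (10 to 22 g), lying flat and free to slide on the white board at the start; this point is the middle of the cap, 8 mm above its underside
- cap_b_center (a point): red ribbed screw cap, a solid disc 32 mm in diameter and 16 mm high (10 to 22 g), lying flat and free to slide on the white board at the start; this point is the middle of the cap, 8 mm above its underside
- cap_c_center (a point): red ribbed screw cap, a solid disc 32 mm in diameter and 16 mm high (10 to 22 g), lying flat and free to slide on the white board at the start; this point is the middle of the cap, 8 mm above its underside
- vial: bystander: amber glass vial with a black stopper, 30 mm in diameter and 48 mm high, standing on the white board among the caps, in its own lane: its centre is at least 39 mm to the side (across the board) of every cap's at the start; origin at the centre of its underside
- funnel: bystander: steel funnel standing mouth down on the bench beyond the board's back end, 100 mm across the mouth, 115 mm high; origin at the centre of its underside
- reagent: bystander: green glass reagent bottle with a white cap and paper label, 64 mm in diameter, 140 mm high, standing on the bench beyond the catch tray; origin at the centre of its underside

How it is judged:
By the outcome, as a careful person would: the job done as asked, in the order asked, and still so for the second after the job is handed in, with the robot touching nothing.
It also fails if it takes over 48 s, if anything falls off the work surface, if the arm or the gripper's body presses on something with over 40 N, if the wrist force passes 120 N, or if a joint passes its speed limit or range.

## Working session

There is one attempt and no reset: what is moved stays moved. The work goes in short steps, Python scripts to look and compute and a shell command to move; the robot and the scene stay as the last step left them, time stands still between calls to the robot, and variables do not carry over. Pictures are saved under pics/ and viewed, at most 10 in all, crops included, and the job is handed in when it is done.

```bash
mkdir -p pics; ls
python3 - <<'E'
from rig import *
import cv2,numpy as np
s=get_state();print(s)
for n in("scene","top"):
    im=snapshot(n);cv2.imwrite(f"pics/{n}0.png",im);print(n,camera_model(n))
    for o in("cap_a_center","vial","board","funnel","reagent"):
        for d in cut_out(o,n)[:5]:print(o,round(d["conf"],2),np.round(d["bbox"],1))
E
```

```text
pics
{'clock': 0.0, 'qpos': array([-1.21350643e+00,  4.94202565e-01,  1.34610306e+00, -8.93910214e-07,
        1.30250987e+00, -9.55022810e-02]), 'dq': array([ 3.02724987e-04, -8.93405781e-05, -1.00904124e-03, -1.55049618e-04,
       -4.01982613e-04, -1.31849702e-05]), 'joint_torque': array([-1.10510809e-03, -8.82160091e+01, -3.83869314e+01, -1.60379259e-04,
        1.00335773e-02, -2.59087676e-05]), 'eef_pos': array([ 0.27337704, -0.56188834,  0.40409759]), 'ee_rot': array([-6.06132323e-04,  9.74481472e-01,  2.24467118e-01, -8.02298166e-05]), 'contact_force': array([-0.09893117, -0.06762677,  0.65361048]), 'ft_torque': array([ 0.01792365, -0.06383684,  0.01606207]), 'grasp_force': 0.0, 'opening': 0.0851431633867925}
scene {'K': array([[488.8738906 ,   0.        , 261.97372372],
       [  0.        , 488.8738906 , 201.32448798],
       [  0.        ,   0.        ,   1.        ]]), 'xyz': array([ 1.26481688, -0.64407596,  0.83949375]), 'attitude': array([-0.39174386,  0.8210348 ,  0.3745234 , -0.17936229])}
cap_a_center 0.66 [229.4 248.9  12.1  17.6]
vial 0.74 [227.2 214.7  12.7  25.8]
board 0.67 [249.4 230.6 174.7 123.2]
funnel 0.87 [127.2 288.5  46.7  56.2]
reagent 0.94 [360.  135.1  21.3  48.9]
reagent 0.57 [247.5 231.2 173.3 120. ]
top {'K': array([[377.04338852,   0.        , 253.56022391],
       [  0.        , 377.04338852, 195.1516916 ],
       [  0.        ,   0.        ,   1.        ]]), 'xyz': array([ 0.45981833, -0.0375394 ,  1.03316366]), 'attitude': array([-0.03559739,  0.71158582, -0.70151247,  0.01608429])}
cap_a_center 0.67 [321.4 166.2  16.7  11.5]
vial 0.54 [295.1 199.4  11.7   8.7]
board 0.94 [278.1 191.3 153.3 101.7]
funnel 0.65 [402.4 194.2  40.5  31.4]
reagent 0.8 [ 90.  211.4  41.   29.7]
```

Run:
```python
import cv2,numpy as np
a=cv2.imread("pics/scene0.png")[150:330,90:400];b=cv2.imread("pics/top0.png")[120:270,60:440]
b=cv2.resize(b,None,fx=2.1,fy=2.1,interpolation=3);a=cv2.resize(a,None,fx=2.5,fy=2.5,interpolation=3)
cv2.imwrite("pics/a.png",a);cv2.imwrite("pics/b.png",b)
```

```text
(no output)
```

View pics/a.png

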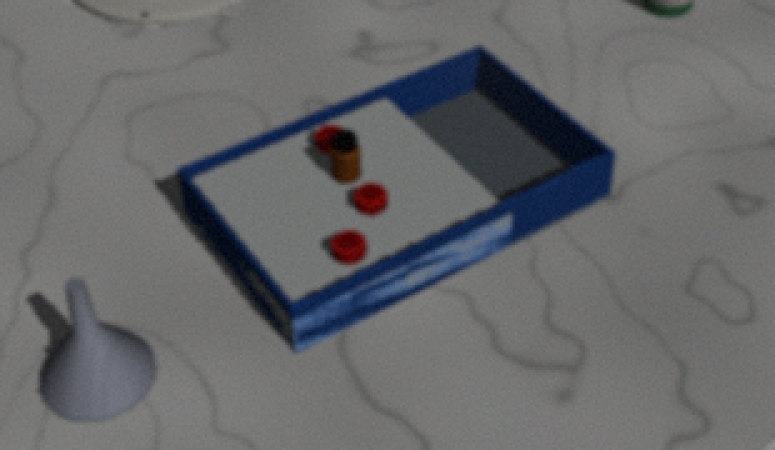

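View pics/b.png

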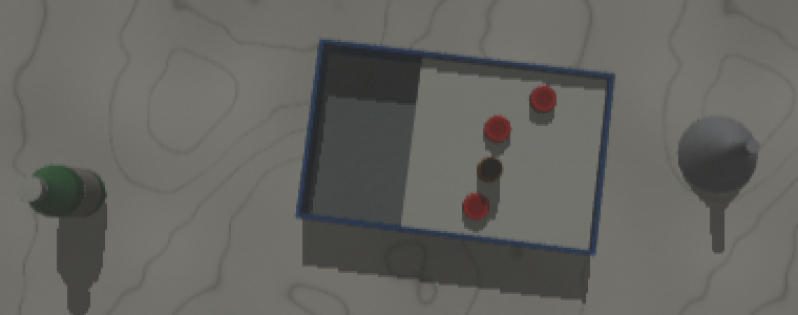

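The scene crop shows three red caps at about (328,137), (370,198) and (348,246), with the vial at (345,155) between the first two. The top crop agrees: caps at (543,98), (497,128), (475,206) and the vial at (489,168). The tray is on the left (+y), the funnel beyond the right end and the reagent bottle beyond the left.

```bash
cat > h.py <<'E'
import cv2,numpy as np
from rig import *
from scipy.spatial.transform import Rotation as R
def cam(n):
    m=camera_model(n);q=m["attitude"];return m["K"],m["xyz"],R.from_quat([*q[1:],q[0]]).as_matrix()
def ray(n,uv):
    K,c,M=cam(n);return c,M@np.linalg.solve(K,[*uv,1])
def atz(n,uv,z):
    c,d=ray(n,uv);return c+d*(z-c[2])/d[2]
def tri(p,q):
    (c1,d1),(c2,d2)=ray("top",p),ray("scene",q)
    s=np.linalg.lstsq(np.c_[d1,-d2],c2-c1,rcond=None)[0]
    a,b=c1+s[0]*d1,c2+s[1]*d2;return (a+b)/2,np.linalg.norm(a-b)
def reds(im):
    h=cv2.cvtColor(im,cv2.COLOR_BGR2HSV)
    m=(((h[...,0]<8)|(h[...,0]>172))&(h[...,1]>150)&(h[...,2]>50)).astype(np.uint8)
    n,_,st,ce=cv2.connectedComponentsWithStats(m);return [(ce[i],st[i]) for i in range(1,n) if st[i,4]>15]
E
python3 - <<'E'
from h import *
np.set_printoptions(precision=4,suppress=True)
T=cv2.imread("pics/top0.png");S=cv2.imread("pics/scene0.png")
rt,rs=reds(T),reds(S)
for c,s in rt:print("top",c,s,atz("top",c,.055))
for c,s in rs:print("sc",c,s,atz("scene",c,.053))
for c,_ in rt:
    print([tuple(np.round(np.r_[tri(c,k)],4)) for k,_ in rs])
h=cv2.cvtColor(T,cv2.COLOR_BGR2HSV)
m=((h[...,0]>100)&(h[...,0]<125)&(h[...,1]>110)).astype(np.uint8)
n,_l,st,_=cv2.connectedComponentsWithStats(m);i=1+st[1:,4].argmax();print(st[i])
p=np.argwhere(_l==i)[:,::-1].astype(float)
w=np.array([atz("top",q,.059)[:2] for q in p]).astype(np.float32)
r=cv2.minAreaRect(w*1000);print(r);print(cv2.boxPoints(r))
v=[60+489/2.1,120+168/2.1];print("vial",atz("top",v,.093))
E
```

```text
top [317.8148 165.2963] [313 161  11  10  27] [ 0.6115 -0.1762  0.055 ]
top [296.5405 180.4054] [291 176  12  11  37] [ 0.5712 -0.1212  0.055 ]
top [285.0714 218.5476] [281 213  11  11  42] [ 0.4717 -0.0924  0.055 ]
sc [25.2179  3.5256] [19  0 13  8 78] [-1.4871  0.1333  0.053 ]
sc [219.8919 203.1081] [216 201  10   6  37] [ 0.4644 -0.0931  0.053 ]
sc [237.8087 229.0348] [232 224  13  12 115] [ 0.571  -0.1201  0.053 ]
sc [228.9259 248.2222] [222 243  14  12 135] [ 0.6086 -0.1763  0.053 ]
[(np.float64(0.4835), np.float64(-0.2563), np.float64(0.5882), np.float64(0.3229)), (np.float64(0.5885), np.float64(-0.1674), np.float64(0.1694), np.float64(0.0182)), (np.float64(0.6098), np.float64(-0.1616), np.float64(0.1039), np.float64(0.0194)), (np.float64(0.611), np.float64(-0.1769), np.float64(0.0551), np.float64(0.0017))]
[(np.float64(0.4628), np.float64(-0.2401), np.float64(0.5879), np.float64(0.342)), (np.float64(0.5521), np.float64(-0.1305), np.float64(0.1284), np.float64(0.0378)), (np.float64(0.5716), np.float64(-0.121), np.float64(0.0539), np.float64(0.0008)), (np.float64(0.5709), np.float64(-0.1353), np.float64(-0.0003), np.float64(0.0229))]
[(np.float64(0.4169), np.float64(-0.2273), np.float64(0.5747), np.float64(0.3417)), (np.float64(0.4703), np.float64(-0.0942), np.float64(0.0572), np.float64(0.0048)), (np.float64(0.4856), np.float64(-0.0811), np.float64(-0.0286), np.float64(0.0409)), (np.float64(0.4787), np.float64(-0.0941), np.float64(-0.0962), np.float64(0.017))]
[222 225  29   4  30]
((449.5018005371094, 34.006412506103516), (72.7426528930664, 2.5450968742370605), 83.33708190917969)
[[444.0178  -1.9716]
 [446.5457  -2.2669]
 [454.9858  69.9844]
 [452.4579  70.2797]]
vial [ 0.5177 -0.1092  0.093 ]
```

Run:
```python
from h import *
np.set_printoptions(precision=4,suppress=True)
T=snapshot("top")
m=cut_out("board","top")[0]["mask"].astype(np.uint8)
m=cv2.morphologyEx(m,cv2.MORPH_CLOSE,np.ones((9,9)))
p=np.argwhere(m)[:,::-1]
w=np.array([atz("top",q,.059)[:2] for q in p]).astype(np.float32)*1000
r=cv2.minAreaRect(w);print("net",r)
cr=np.array([(320,40),(613,75),(594,253),(298,216)])/2.1+[60,120]-.25
W=np.array([atz("top",q,.059)[:2] for q in cr])
print(W, [np.linalg.norm(W[i]-W[i-1]) for i in range(4)])
# rigid fit: local outer corners
L=np.array([(.113,.230),(.113,-.140),(-.113,-.140),(-.113,.230)])
from scipy.optimize import least_squares
f=lambda x:(L@np.array([[np.cos(x[2]),np.sin(x[2])],[-np.sin(x[2]),np.cos(x[2])]])+x[:2]-W).ravel()
s=least_squares(f,[.5,-.1,0]);x=s.x;print("board",x,s.fun)
np.save("board.npy",x)
M=np.array([[np.cos(x[2]),-np.sin(x[2])],[np.sin(x[2]),np.cos(x[2])]])
h=cv2.cvtColor(T,cv2.COLOR_BGR2HSV)
k=(((h[...,0]<10)|(h[...,0]>170))&(h[...,1]>110)).astype(np.uint8)
n,_l,st,ce=cv2.connectedComponentsWithStats(k)
for i in range(1,n):
    if st[i,4]>15: g=atz("top",ce[i],.059)[:2];print(st[i],g,"local",M.T@(g-x[:2]))
g=np.array([.5177,-.1092]);print("vial",M.T@(g-x[:2]))
for name,q in(("funnel",(402,194)),("reagent",(90,211))):
    g=atz("top",q,.05)[:2];print(name,g,M.T@(g-x[:2]))
S=get_state();q=S["ee_rot"];print(R.from_quat([*q[1:],q[0]]).as_matrix())
```

```text
Traceback (most recent call last):
  File "h.py", line 9, in atz
    c,d=ray(n,uv);return c+d*(z-c[2])/d[2]
        ~~~^^^^^^
  File "h.py", line 7, in ray
    K,c,M=cam(n);return c,M@np.linalg.solve(K,[*uv,1])
          ~~~^^^
  File "h.py", line 5, in cam
    m=camera_model(n);q=m["attitude"];return m["K"],m["xyz"],R.from_quat([*q[1:],q[0]]).as_matrix()
ValueError: time passes only in moves, steps and waits
```

```bash
sed -i 's/^def cam(n)/from functools import lru_cache\n@lru_cache\ndef cam(n)/' h.py
cat > m.py <<'E'
from h import *
np.set_printoptions(precision=4,suppress=True)
T=snapshot("top")
m=cut_out("board","top")[0]["mask"].astype(np.uint8)
m=cv2.morphologyEx(m,cv2.MORPH_CLOSE,np.ones((9,9)))
p=np.argwhere(m)[:,::-1]
w=np.array([atz("top",q,.059)[:2] for q in p]).astype(np.float32)*1000
r=cv2.minAreaRect(w);print("net",r)
cr=np.array([(320,40),(613,75),(594,253),(298,216)])/2.1+[60,120]-.25
W=np.array([atz("top",q,.059)[:2] for q in cr])
print(W, [np.linalg.norm(W[i]-W[i-1]) for i in range(4)])
L=np.array([(.113,.230),(.113,-.140),(-.113,-.140),(-.113,.230)])
from scipy.optimize import least_squares
f=lambda x:(L@np.array([[np.cos(x[2]),np.sin(x[2])],[-np.sin(x[2]),np.cos(x[2])]])+x[:2]-W).ravel()
s=least_squares(f,[.5,-.1,0]);x=s.x;print("board",x,s.fun)
np.save("board.npy",x)
M=np.array([[np.cos(x[2]),-np.sin(x[2])],[np.sin(x[2]),np.cos(x[2])]])
h=cv2.cvtColor(T,cv2.COLOR_BGR2HSV)
k=(((h[...,0]<10)|(h[...,0]>170))&(h[...,1]>110)).astype(np.uint8)
n,_l,st,ce=cv2.connectedComponentsWithStats(k)
for i in range(1,n):
    if st[i,4]>15: g=atz("top",ce[i],.059)[:2];print(st[i],g,"local",M.T@(g-x[:2]))
g=np.array([.5177,-.1092]);print("vial",M.T@(g-x[:2]))
for name,q in(("funnel",(402,194)),("reagent",(90,211))):
    g=atz("top",q,.05)[:2];print(name,g,M.T@(g-x[:2]))
S=get_state();q=S["ee_rot"];print(S["clock"],R.from_quat([*q[1:],q[0]]).as_matrix())
E
python3 m.py
```

```text
net ((546.871337890625, -68.78863525390625), (369.04193115234375, 225.59910583496094), 83.79096221923828)
[[ 0.678   0.1011]
 [ 0.6376 -0.263 ]
 [ 0.4186 -0.2392]
 [ 0.458   0.1232]] [np.float64(0.22115980646048503), np.float64(0.3663180668570807), np.float64(0.22019538390618146), np.float64(0.36452659211638444)]
board [ 0.5432 -0.1142 -0.108 ] [ 0.0023  0.0012  0.0029 -0.0026 -0.0029 -0.002  -0.0023  0.0034]
[313 161  12  12 114] [ 0.6073 -0.1772] local [ 0.0705 -0.0557]
[291 175  12  12 114] [ 0.5698 -0.1211] local [ 0.0271 -0.004 ]
[281 212  12  12 108] [ 0.4731 -0.0946] local [-0.0718  0.0119]
vial [-0.0259  0.0022]
funnel [ 0.5397 -0.3941] [ 0.0267 -0.2786]
reagent [0.484  0.4212] [-0.1166  0.5259]
0.8 [[ 0.8992  0.4375  0.    ]
 [ 0.4375 -0.8992 -0.    ]
 [ 0.      0.     -1.    ]]
```

```bash
python3 -m creep '[{"gripper":1.6,"travel":[0,0,0],"twist":-0.144},{"gripper":1.6,"travel":[0,0,0],"twist":-0.144},{"gripper":1.6,"travel":[0,0,0],"twist":-0.144},{"gripper":1.6,"travel":[0,0,0],"twist":-0.144},{"gripper":1.6,"travel":[0,0,0],"twist":-0.144},{"gripper":1.6,"travel":[0,0,0],"twist":-0.144},{"gripper":1.6,"travel":[0,0,0],"twist":-0.144},{"gripper":1.6,"travel":[0,0,0],"twist":0},{"gripper":1.6,"travel":[0,0,0],"twist":0}]' 40
cat > g.py <<'E'
from h import *
import sys
np.set_printoptions(precision=2,suppress=True)
S=get_state();q=S["ee_rot"];Rm=R.from_quat([*q[1:],q[0]]).as_matrix()
th=-.108;M=np.array([[np.cos(th),-np.sin(th),0],[np.sin(th),np.cos(th),0],[0,0,1]]);o=np.array([.5425,-.1138,0])
print("local cm",M.T@(S["eef_pos"]-o)*100,"yaw err",np.arctan2(Rm[1,0],Rm[0,0])-(np.pi/2+th),"F",S["contact_force"],"t",S["clock"],"op",S["opening"])
if len(sys.argv)>3: print("tool travel cm",Rm.T@(o+M@np.array(eval(",".join(sys.argv[1:4])))-S["eef_pos"])*100)
E
python3 g.py .073 -.095 .222
```

```text
clock: 1.7
eef_pos: [0.2734, -0.562, 0.4047]
ee_rot: [0.0, 0.746, 0.665, -0.0]
contact_force: [-0.4, -0.1, -0.0]
opening: 0.0161
grasp_force: 0.0
local cm [-21.92 -47.46  40.47] yaw err -0.0065757723191874895 F [-0.38 -0.09 -0.02] t 1.7 op 0.016107431809175454
tool travel cm [38.15 28.97 18.27]
```

```bash
python3 -m creep '[{"gripper":1.6,"travel":[3,2.2,0],"twist":-0.0},{"gripper":1.6,"travel":[3,2.2,0],"twist":0},{"gripper":1.6,"travel":[3,2.2,0],"twist":0},{"gripper":1.6,"travel":[3,2.2,0],"twist":0},{"gripper":1.6,"travel":[3,2.2,0],"twist":0},{"gripper":1.6,"travel":[3,2.2,0],"twist":0},{"gripper":1.6,"travel":[3,2.2,0],"twist":0},{"gripper":1.6,"travel":[3,2.2,0],"twist":0},{"gripper":1.6,"travel":[3,2.2,0],"twist":0},{"gripper":1.6,"travel":[3,2.2,0],"twist":0}]'
python3 -m creep '[{"gripper":1.6,"travel":[3,2.3,0],"twist":0},{"gripper":1.6,"travel":[3,2.3,0],"twist":0},{"gripper":1.6,"travel":[2.1,2.3,0],"twist":0},{"gripper":1.6,"travel":[0,0,3],"twist":0},{"gripper":1.6,"travel":[0,0,3],"twist":0},{"gripper":1.6,"travel":[0,0,3],"twist":0},{"gripper":1.6,"travel":[0,0,0],"twist":0},{"gripper":1.6,"travel":[0,0,0],"twist":0}]'
python3 g.py .073 -.095 .222
```

```text
clock: 2.7
eef_pos: [0.5259, -0.2867, 0.4048]
ee_rot: [0.0, 0.746, 0.665, 0.0]
contact_force: [0.5, -0.4, 0.3]
opening: 0.0162
grasp_force: 0.0
clock: 3.5
eef_pos: [0.6027, -0.2152, 0.3152]
ee_rot: [-0.0, 0.746, 0.666, -0.0]
contact_force: [-0.6, -0.5, 0.1]
opening: 0.0159
grasp_force: 0.0
local cm [ 7.07 -9.43 31.52] yaw err -0.004326950803568819 F [-0.57 -0.53  0.07] t 3.5 op 0.015902204166579517
tool travel cm [-0.07  0.23  9.32]
```

```bash
python3 -m creep '[{"gripper":1.6,"travel":[-0.1,0.2,2.5],"twist":0},{"gripper":1.6,"travel":[0,0,2.5],"twist":0},{"gripper":1.6,"travel":[0,0,2],"twist":0},{"gripper":1.6,"travel":[0,0,1],"twist":0},{"gripper":1.6,"travel":[0,0,0.7],"twist":0},{"gripper":1.6,"travel":[0,0,0.6],"twist":0},{"gripper":1.6,"travel":[0,0,0],"twist":0},{"gripper":1.6,"travel":[0,0,0],"twist":0}]'
python3 g.py .073 .11 .222
python3 - <<'E'
from h import *
a=snapshot("scene")[150:330,90:400];b=snapshot("top")[120:270,190:380]
cv2.imwrite("pics/c.png",np.vstack([cv2.resize(a,(560,325),interpolation=3),cv2.resize(b,(560,275),interpolation=3)]))
E
```

```text
clock: 4.3
eef_pos: [0.6046, -0.2164, 0.2224]
ee_rot: [0.0, 0.745, 0.667, 0.0]
contact_force: [-0.0, -0.5, 0.4]
opening: 0.0159
grasp_force: 0.0
local cm [ 7.28 -9.53 22.24] yaw err -0.0021167112050819448 F [-0.02 -0.46  0.42] t 4.3 op 0.01587599371304437
tool travel cm [20.53 -0.02  0.03]
```

View pics/c.png

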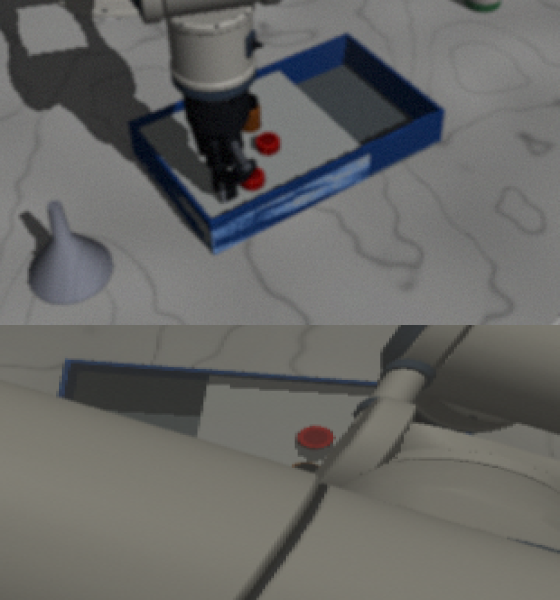

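The scene view shows the fingers down on the board just behind cap A at (253,178). Cap B at (267,143) and the vial at (252,118) are clear of them. Sweeping now.

```bash
python3 -m creep '[{"gripper":1.6,"travel":[0.5,0,0],"twist":0},{"gripper":1.6,"travel":[0.7,0,0],"twist":0},{"gripper":1.6,"travel":[0.8,0,0],"twist":0},{"gripper":1.6,"travel":[1,0,0],"twist":0},{"gripper":1.6,"travel":[1,0,0],"twist":0},{"gripper":1.6,"travel":[1,0,0],"twist":0},{"gripper":1.6,"travel":[1,0,0],"twist":0},{"gripper":1.6,"travel":[1,0,0],"twist":0},{"gripper":1.6,"travel":[1,0,0],"twist":0},{"gripper":1.6,"travel":[1,0,0],"twist":0}]'
python3 g.py .073 .11 .222
python3 - <<'E'
from h import *
a=snapshot("scene")[150:330,90:400]
cv2.imwrite("pics/d.png",cv2.resize(a,(775,450),interpolation=3))
E
```

```text
clock: 5.4
eef_pos: [0.6144, -0.1259, 0.2217]
ee_rot: [-0.0, 0.745, 0.667, 0.0]
contact_force: [0.2, -0.9, -0.2]
opening: 0.016
grasp_force: 0.2
local cm [ 7.27 -0.43 22.17] yaw err -0.0019880138430803385 F [ 0.18 -0.88 -0.18] t 5.4 op 0.015978625067150188
tool travel cm [11.43  0.   -0.03]
```

View pics/d.png

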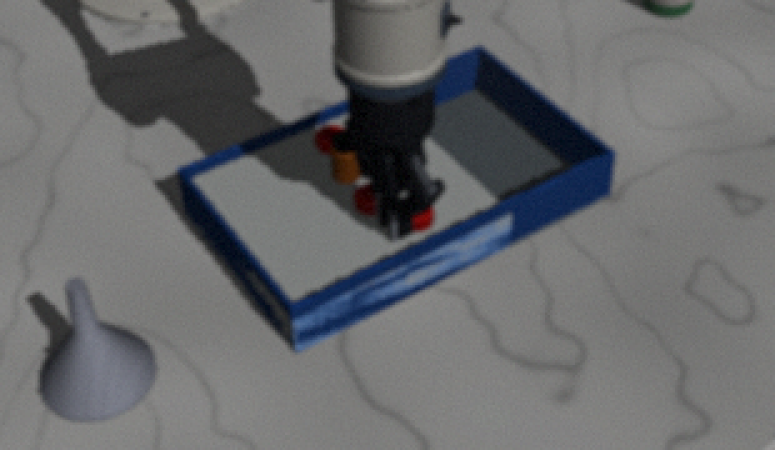

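The fingers are carrying cap A forward at (425,217). Cap B at (365,200) and the vial at (345,165) haven't moved.

```bash
python3 -m creep '[{"gripper":1.6,"travel":[1.1,0,0],"twist":0},{"gripper":1.6,"travel":[1.1,0,0],"twist":0},{"gripper":1.6,"travel":[1.1,0,0],"twist":0},{"gripper":1.6,"travel":[1.1,0,0],"twist":0},{"gripper":1.6,"travel":[1.1,0,0],"twist":0},{"gripper":1.6,"travel":[1.1,0,0],"twist":0},{"gripper":1.6,"travel":[1.1,0,0],"twist":0},{"gripper":1.6,"travel":[1.1,0,0],"twist":0},{"gripper":1.6,"travel":[1.1,0,0],"twist":0},{"gripper":1.6,"travel":[1.1,0,0],"twist":0}]'
python3 -m creep '[{"gripper":1.6,"travel":[1,0,0],"twist":0},{"gripper":1.6,"travel":[0,0,0],"twist":0},{"gripper":1.6,"travel":[0,0,0],"twist":0},{"gripper":1.6,"travel":[0,0,-2.5],"twist":0},{"gripper":1.6,"travel":[0,0,-3],"twist":0},{"gripper":1.6,"travel":[0,0,-3],"twist":0},{"gripper":1.6,"travel":[0,0,0],"twist":0},{"gripper":1.6,"travel":[0,0,0],"twist":0}]'
python3 g.py .0285 -.045 .222
python3 - <<'E'
from h import *
a=snapshot("scene");cv2.imwrite("pics/e.png",cv2.resize(a[150:330,90:400],(775,450),interpolation=3))
for c,s in reds(a):print(s,c,atz("scene",c,.053)[:2],atz("scene",c,.013)[:2])
E
```

```text
clock: 6.45
eef_pos: [0.6264, -0.0165, 0.2217]
ee_rot: [-0.0, 0.745, 0.667, 0.0]
contact_force: [0.2, 0.2, 0.1]
opening: 0.0163
grasp_force: 0.0
clock: 7.25
eef_pos: [0.6274, -0.008, 0.3071]
ee_rot: [0.0, 0.745, 0.667, 0.0]
contact_force: [-0.4, 0.1, -1.1]
opening: 0.0161
grasp_force: 0.0
local cm [ 7.3  11.43 30.71] yaw err -0.0025352151224649067 F [-0.39  0.11 -1.07] t 7.25 op 0.016139734594922583
tool travel cm [-15.94  -4.42   8.51]
[18  0 14  8 91] [24.47252747  3.12087912] [-1.49627562  0.13286968] [-1.63670102  0.17238407]
[216 201  10   6  39] [219.92307692 203.23076923] [ 0.4648883  -0.09333645] [ 0.42420502 -0.06532659]
[291 223  11   6  37] [295.32432432 224.86486486] [ 0.65047119 -0.00591403] [0.61922641 0.02654202]
[232 224  12  11 114] [237.71052632 229.01754386] [ 0.57083507 -0.12025065] [ 0.5355401  -0.09360961]
```

View pics/e.png

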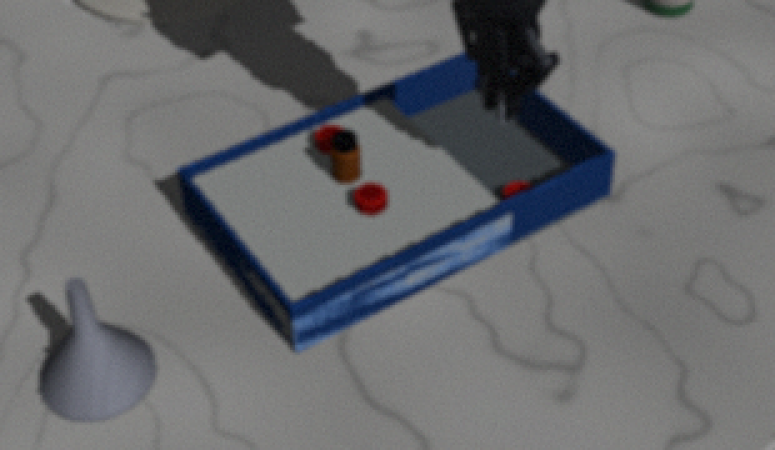

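Cap A is down in the tray, its upper part showing at (515,190). Caps B and C and the vial are unmoved. Next is B.

```bash
python3 -m creep '[{"gripper":1.6,"travel":[-3.2,-0.8,0],"twist":0},{"gripper":1.6,"travel":[-3.2,-0.9,0],"twist":0},{"gripper":1.6,"travel":[-3.2,-0.9,0],"twist":0},{"gripper":1.6,"travel":[-3.2,-0.9,0],"twist":0},{"gripper":1.6,"travel":[-3.2,-0.9,0],"twist":0},{"gripper":1.6,"travel":[0,0,0],"twist":0},{"gripper":1.6,"travel":[0,0,2.5],"twist":0},{"gripper":1.6,"travel":[0,0,2.5],"twist":0},{"gripper":1.6,"travel":[0,0,2],"twist":0},{"gripper":1.6,"travel":[0,0,0.8],"twist":0}]'
python3 -m creep '[{"gripper":1.6,"travel":[0,0,0.7],"twist":0},{"gripper":1.6,"travel":[0,0,0],"twist":0},{"gripper":1.6,"travel":[0,0,0],"twist":0}]'
python3 g.py .0285 .115 .222
python3 - <<'E'
from h import *
a=snapshot("scene");cv2.imwrite("pics/f.png",cv2.resize(a[150:330,90:400],(775,450),interpolation=3))
E
```

```text
clock: 8.3
eef_pos: [0.5653, -0.1612, 0.226]
ee_rot: [-0.002, 0.745, 0.667, -0.001]
contact_force: [-1.0, -0.2, 0.1]
opening: 0.0162
grasp_force: 0.0
clock: 8.6
eef_pos: [0.5664, -0.1618, 0.2222]
ee_rot: [0.0, 0.745, 0.667, 0.0]
contact_force: [0.1, 0.6, 0.5]
opening: 0.0159
grasp_force: 0.0
local cm [ 2.89 -4.51 22.22] yaw err -0.001942841146324481 F [0.09 0.58 0.54] t 8.6 op 0.015885791211446326
tool travel cm [16.01 -0.07  0.01]
```

View pics/f.png

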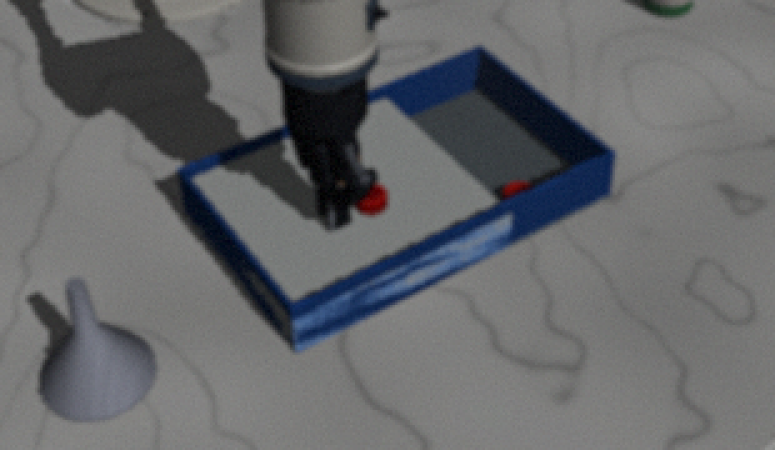

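The fingers are behind cap B at (372,200). Cap A stays in the tray at (515,190). I'll sweep B, drifting slightly away from the vial.

```bash
python3 -m creep '[{"gripper":1.6,"travel":[0.5,0,0],"twist":0},{"gripper":1.6,"travel":[0.7,0.1,0],"twist":0},{"gripper":1.6,"travel":[0.8,0.1,0],"twist":0},{"gripper":1.6,"travel":[1,0.1,0],"twist":0},{"gripper":1.6,"travel":[1,0.1,0],"twist":0},{"gripper":1.6,"travel":[1,0,0],"twist":0},{"gripper":1.6,"travel":[1,0,0],"twist":0},{"gripper":1.6,"travel":[1,0,0],"twist":0},{"gripper":1.6,"travel":[1,0,0],"twist":0},{"gripper":1.6,"travel":[1,0,0],"twist":0}]'
python3 -m creep '[{"gripper":1.6,"travel":[1,0,0],"twist":0},{"gripper":1.6,"travel":[1,0,0],"twist":0},{"gripper":1.6,"travel":[1,0,0],"twist":0},{"gripper":1.6,"travel":[1,0,0],"twist":0},{"gripper":1.6,"travel":[1,0,0],"twist":0},{"gripper":1.6,"travel":[1,0,0],"twist":0},{"gripper":1.6,"travel":[1,0,0],"twist":0},{"gripper":1.6,"travel":[0,0,0],"twist":0},{"gripper":1.6,"travel":[0,0,0],"twist":0}]'
python3 -m creep '[{"gripper":1.6,"travel":[0,0,-2.5],"twist":0},{"gripper":1.6,"travel":[0,0,-3],"twist":0},{"gripper":1.6,"travel":[0,0,-3],"twist":0},{"gripper":1.6,"travel":[0,0,0],"twist":0},{"gripper":1.6,"travel":[0,0,0],"twist":0}]'
python3 g.py -.0735 -.03 .222
python3 - <<'E'
from h import *
a=snapshot("scene");cv2.imwrite("pics/i.png",cv2.resize(a[150:330,90:400],(775,450),interpolation=3))
E
```

```text
clock: 9.65
eef_pos: [0.5801, -0.0718, 0.2217]
ee_rot: [-0.0, 0.745, 0.667, -0.0]
contact_force: [-0.0, -0.6, -0.1]
opening: 0.0161
grasp_force: 0.2
clock: 10.55
eef_pos: [0.5877, -0.003, 0.2217]
ee_rot: [0.0, 0.745, 0.667, -0.0]
contact_force: [0.5, 0.0, 0.2]
opening: 0.0161
grasp_force: 0.0
clock: 11.05
eef_pos: [0.5877, -0.0036, 0.3071]
ee_rot: [0.0, 0.745, 0.667, 0.0]
contact_force: [-0.2, -0.3, 0.3]
opening: 0.0163
grasp_force: 0.0
local cm [ 3.3  11.45 30.71] yaw err -0.0024819067033328146 F [-0.23 -0.28  0.34] t 11.05 op 0.01626603446802317
tool travel cm [-14.47 -10.63   8.5 ]
```

View pics/i.png

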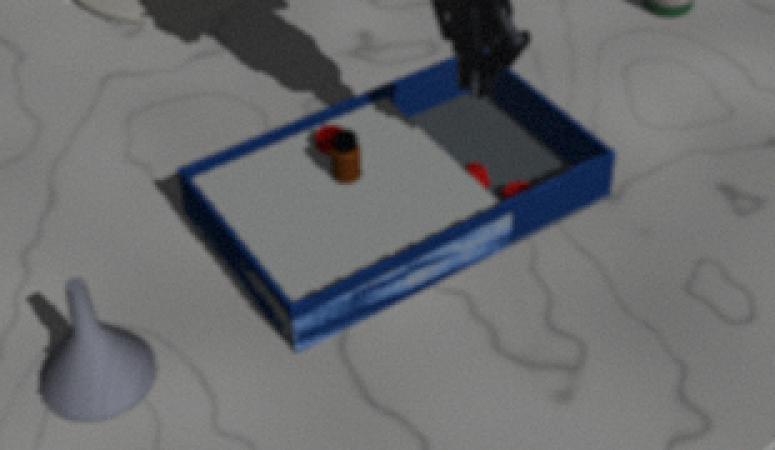

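Cap B is in the tray at (478,175) beside A at (515,190), and the vial still stands at (345,160). Cap C at (328,137) is last.

```bash
python3 -m creep '[{"gripper":1.6,"travel":[-2.9,-2.1,0],"twist":0},{"gripper":1.6,"travel":[-2.9,-2.1,0],"twist":0},{"gripper":1.6,"travel":[-2.9,-2.1,0],"twist":0},{"gripper":1.6,"travel":[-2.9,-2.1,0],"twist":0},{"gripper":1.6,"travel":[-2.9,-2.2,0],"twist":0},{"gripper":1.6,"travel":[0,0,0],"twist":0},{"gripper":1.6,"travel":[0,0,0],"twist":0},{"gripper":1.6,"travel":[0,0,2.5],"twist":0},{"gripper":1.6,"travel":[0,0,2.5],"twist":0},{"gripper":1.6,"travel":[0,0,2],"twist":0}]'
python3 -m creep '[{"gripper":1.6,"travel":[0,0,0.8],"twist":0},{"gripper":1.6,"travel":[0,0,0.7],"twist":0},{"gripper":1.6,"travel":[0,0,0],"twist":0},{"gripper":1.6,"travel":[0,0,0],"twist":0}]'
python3 g.py -.0735 .115 .222
python3 - <<'E'
from h import *
a=snapshot("scene");cv2.imwrite("pics/j.png",cv2.resize(a[150:330,90:400],(775,450),interpolation=3))
E
```

```text
clock: 12.1
eef_pos: [0.4668, -0.1349, 0.2351]
ee_rot: [-0.0, 0.745, 0.668, -0.0]
contact_force: [0.7, 0.9, 0.9]
opening: 0.0159
grasp_force: 0.0
clock: 12.5
eef_pos: [0.4667, -0.1356, 0.2221]
ee_rot: [0.0, 0.745, 0.667, 0.0]
contact_force: [0.2, -0.8, -0.0]
opening: 0.0161
grasp_force: 0.0
local cm [-7.3  -2.98 22.21] yaw err -0.0017731973127699252 F [ 0.23 -0.8  -0.01] t 12.5 op 0.01609954969443847
tool travel cm [14.48 -0.08  0.01]
```

View pics/j.png

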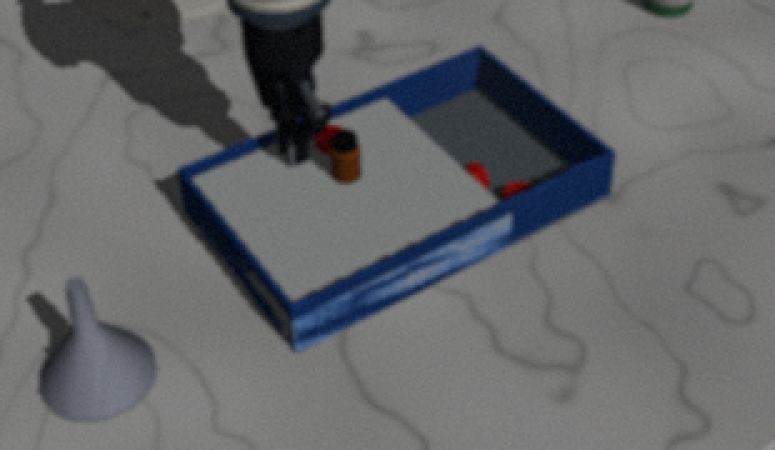

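The fingers stand behind cap C at (328,137), and the vial at (345,160) is clear to the side.

```bash
python3 -m creep '[{"gripper":1.6,"travel":[0.5,0,0],"twist":0},{"gripper":1.6,"travel":[0.7,-0.1,0],"twist":0},{"gripper":1.6,"travel":[0.8,-0.1,0],"twist":0},{"gripper":1.6,"travel":[1,-0.1,0],"twist":0},{"gripper":1.6,"travel":[1,0,0],"twist":0},{"gripper":1.6,"travel":[1,0,0],"twist":0},{"gripper":1.6,"travel":[1,0,0],"twist":0},{"gripper":1.6,"travel":[1,0,0],"twist":0},{"gripper":1.6,"travel":[1,0,0],"twist":0},{"gripper":1.6,"travel":[1,0,0],"twist":0}]'
python3 -m creep '[{"gripper":1.6,"travel":[1,0,0],"twist":0},{"gripper":1.6,"travel":[1,0,0],"twist":0},{"gripper":1.6,"travel":[1,0,0],"twist":0},{"gripper":1.6,"travel":[1,0,0],"twist":0},{"gripper":1.6,"travel":[1,0,0],"twist":0},{"gripper":1.6,"travel":[0.6,0,0],"twist":0},{"gripper":1.6,"travel":[0,0,0],"twist":0},{"gripper":1.6,"travel":[0,0,0],"twist":0}]'
python3 -m creep '[{"gripper":1.6,"travel":[0,0,-2.5],"twist":0},{"gripper":1.6,"travel":[0,0,-3],"twist":0},{"gripper":1.6,"travel":[0,0,-3],"twist":0},{"gripper":1.6,"travel":[0,0,-4],"twist":0},{"gripper":1.6,"travel":[0,0,-4],"twist":0},{"gripper":1.6,"travel":[0,0,-4],"twist":0},{"gripper":1.6,"travel":[0,0,0],"twist":0},{"gripper":1.6,"travel":[0,0,0],"twist":0}]'
python3 g.py
python3 - <<'E'
from h import *
a=snapshot("scene");cv2.imwrite("pics/k.png",cv2.resize(a[100:340,90:400],(775,600),interpolation=3))
E
```

```text
clock: 13.55
eef_pos: [0.4734, -0.045, 0.2217]
ee_rot: [0.0, 0.745, 0.667, 0.0]
contact_force: [-0.5, 0.2, -0.1]
opening: 0.0161
grasp_force: 0.1
clock: 14.35
eef_pos: [0.4795, 0.0098, 0.2217]
ee_rot: [0.0, 0.745, 0.667, -0.0]
contact_force: [-0.3, -0.3, 0.5]
opening: 0.0156
grasp_force: 0.0
clock: 15.15
eef_pos: [0.4793, 0.0095, 0.4273]
ee_rot: [0.001, 0.745, 0.667, 0.001]
contact_force: [-0.0, 1.0, -0.0]
opening: 0.0162
grasp_force: 0.0
local cm [-7.61 11.57 42.73] yaw err -0.0025556831081681164 F [-0.05  1.03 -0.03] t 15.15 op 0.016212608928182052
```

View pics/k.png

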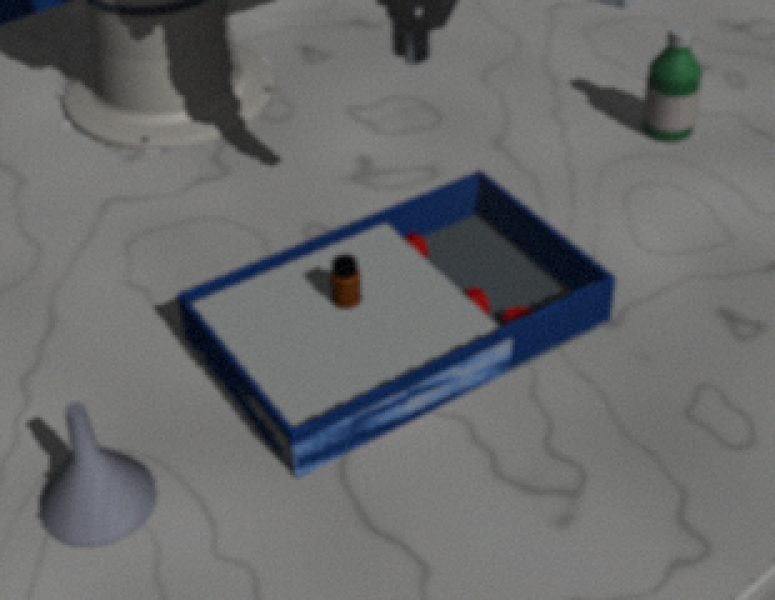

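All three caps show below the open edge in the tray, at (417,245), (478,298) and (513,315). The vial, funnel and bottle are standing. A quick check from above on whether the caps lie flat:

Run:
```python
from h import *
T=snapshot("top");o=np.array([.5425,-.1138]);th=-.108;M=np.array([[np.cos(th),-np.sin(th)],[np.sin(th),np.cos(th)]])
h=cv2.cvtColor(T,cv2.COLOR_BGR2HSV)
k=(((h[...,0]<10)|(h[...,0]>170))&(h[...,1]>110)).astype(np.uint8)
n,_l,st,ce=cv2.connectedComponentsWithStats(k)
for i in range(1,n):
    if st[i,4]>8: print(st[i],M.T@(atz("top",ce[i],.02)[:2]-o))
print([np.round(atz("top",d["bbox"][:2],.09),3) for d in cut_out("vial","top")[:1]])
cv2.imwrite("pics/l.png",cv2.resize(T[120:270,180:380],(800,600),interpolation=3))
```

```text
[238 160  11   5  42] [0.06570141 0.14192428]
[]
```

View pics/l.png

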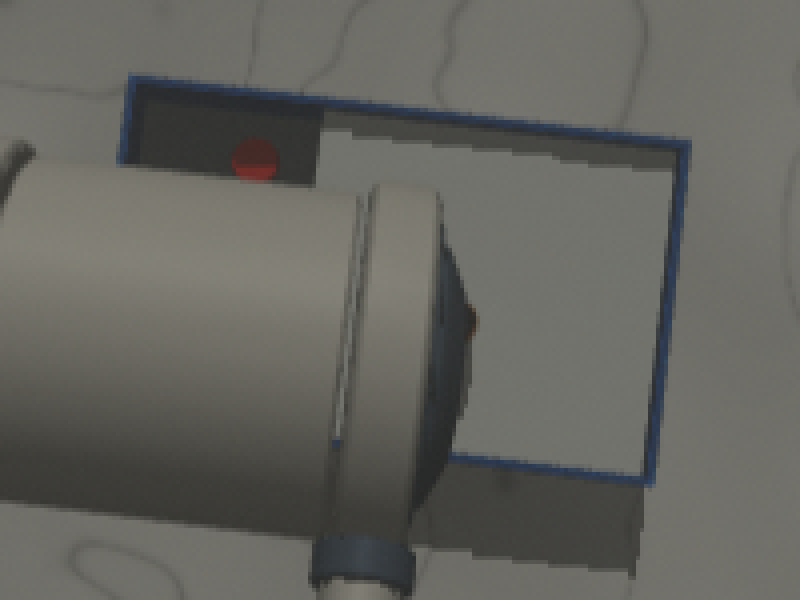

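Cap A lies flat in the tray at (255,160); the arm hides the other two. I'll move the arm aside and check them by numbers.

```bash
python3 -m creep '[{"gripper":1.6,"travel":[-3,0,0],"twist":0},{"gripper":1.6,"travel":[-4,0,0],"twist":0},{"gripper":1.6,"travel":[-4,0,0],"twist":0},{"gripper":1.6,"travel":[-4,0,0],"twist":0},{"gripper":1.6,"travel":[-4,0,0],"twist":0},{"gripper":1.6,"travel":[-4,0,0],"twist":0},{"gripper":1.6,"travel":[-4,0,0],"twist":0},{"gripper":1.6,"travel":[-4,0,0],"twist":0},{"gripper":1.6,"travel":[-4,0,0],"twist":0},{"gripper":1.6,"travel":[0,0,0],"twist":0}]'
python3 - <<'E'
from h import *
T=snapshot("top");o=np.array([.5425,-.1138]);th=-.108;M=np.array([[np.cos(th),-np.sin(th)],[np.sin(th),np.cos(th)]])
h=cv2.cvtColor(T,cv2.COLOR_BGR2HSV)
k=(((h[...,0]<10)|(h[...,0]>170))&(h[...,1]>110)).astype(np.uint8)
n,_l,st,ce=cv2.connectedComponentsWithStats(k)
for i in range(1,n):
    if st[i,4]>8: print(st[i],M.T@(atz("top",ce[i],.02)[:2]-o))
E
```

```text
clock: 16.3
eef_pos: [0.4403, -0.3422, 0.4251]
ee_rot: [-0.0, 0.746, 0.666, -0.0]
contact_force: [1.0, -0.0, 0.6]
opening: 0.0163
grasp_force: 0.0
[238 155  11  11  96] [0.07135368 0.14288466]
[248 170   7  11  60] [0.03463111 0.11755514]
[243 210   7  11  64] [-0.07536839  0.1174209 ]
```

Run:
```python
from h import *
a=snapshot("scene");o=np.array([.5425,-.1138,0]);th=-.108;M=np.array([[np.cos(th),-np.sin(th),0],[np.sin(th),np.cos(th),0],[0,0,1]])
for c,s in reds(a):
    if s[0]<100: continue
    d={}
    for lab,uv in(("top",(c[0],s[1])),("cen",c)):
        C,r=ray("scene",uv);C=M.T@(C-o);r=M.T@r
        d[lab]=[np.round(C+r*(y-C[1])/r[1],3) for y in(.108,.118,.128)]
    print(s,d)
```

```text
[253 194   8   8  36] {'top': [array([-0.053,  0.108,  0.057]), array([-0.067,  0.118,  0.043]), array([-0.082,  0.128,  0.029])], 'cen': [array([-0.053,  0.108,  0.047]), array([-0.068,  0.118,  0.033]), array([-0.082,  0.128,  0.019])]}
[277 215   9  10  48] {'top': [array([0.054, 0.108, 0.06 ]), array([0.041, 0.118, 0.046]), array([0.028, 0.128, 0.032])], 'cen': [array([0.054, 0.108, 0.048]), array([0.041, 0.118, 0.034]), array([0.029, 0.128, 0.019])]}
[291 223  11   5  34] {'top': [array([0.108, 0.108, 0.074]), array([0.096, 0.118, 0.06 ]), array([0.084, 0.128, 0.046])], 'cen': [array([0.108, 0.108, 0.068]), array([0.097, 0.118, 0.055]), array([0.085, 0.128, 0.041])]}
```

```bash
python3 -c "
from rig import *
print(sign_off())"
```

```text
the job is handed in; nothing more can be done
None
```

All three caps were swept into the catch tray and the job is handed in (about 16 s): one lies flat, two appear to lean on edge against the board-end wall below the board top, and the vial, funnel and reagent bottle were still standing in the last pictures.

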